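# Find the rocking corner of a jig plate and press its shim flat

## Robot

A 6-joint arm with a two-finger parallel gripper is mounted at the origin on the work surface. World frame = base frame: x ahead of the robot, y to its left, z up, the work surface at z = 0. Lengths are in mm, angles in rad, forces in N, time in s.
With the tool pointing down it reaches from about 275 to 750 mm from the base axis. Payload 10.2 kg.
Tool frame: the origin (TCP) lies at the very end of the fingers, on their centre line; the grasp point (between the pads) lies 19 mm behind it; z points along the fingers, y is the line along which they close (so a half turn about z gives the same grasp; the last joint's range is limited). The gripper opens to 88 mm and grips with 3 to 60 N. Pads are 18 mm wide; open, the fingers measure 123 mm over their backs; the gripper's body (75 mm by 187 mm) begins 45 mm behind the grasp point.
Start: joints at [-0.223, 0.313, 1.498, -0, 1.331, -0.223], TCP at [525.006, -0.014, 238.72] pointing down, gripper open.
Joint ranges: [-2.94, 2.94], [-0.97, 2.17], [0.19, 2.56], [-1.23, 4.37], [0.02, 3.11], [-2.88, 2.88]. Speed limits (rad/s): [2.39, 2.39, 3.01, 3.14, 3.14, 3.14].

## Interface

Orientations are given as a unit quaternion [x, y, z, w].
In Python, from rig import bot gives the robot as it stands.
- The arm moves only by the shell command python3 -m inch 'ROWS' [FORCE]. ROWS is JSON, a list of rows, each an object with "slide": the shift along the world's x, y, z in mm, a list of three; "roll": the turn about the world's z in rad; "claw": the opening, from 0 (shut) to 1 (fully open). A call has 1 to 20 rows; each row shifts and turns the commanded pose from where the row before left it; what a row does not reach is not made up. A row lasts 1/8 s, in which the tool goes at most 62.5 mm and 10.7 degrees, less where a joint would pass 70% of its speed; a pose out of reach is approached as far as the arm can. A call is refused whole if a number of a shift passes 62.5 or a number of a turn 0.188, either way. A call with a gripper value outside its range is refused whole. The fingers move at their own pace and stop on an object; FORCE is the grip in N (left out, the last holds). Time passes only in rows, so rows that do not move let the fingers close. It gives the time, the measured TCP pose, the force, the opening and the grip force at its end, in the units of the state.
- bot.read_state(): the state, without advancing time (a new reading comes with each control period).
- bot.camera(name): name is "scene" or "side" or "wrist"; returns a dict with "pixels" (384x512x3 uint8, blue, green, red), "K" (3x3 intrinsics, pixels), "dist" ([k1, k2, p1, p2, k3] as OpenCV has them; the pictures are not rectified), "rvec" (rotation vector, rad) and "tvec" (3), from world to camera coordinates, as OpenCV has them. Camera axes: x right, y down, z forward; pixel columns grow to the right and rows downward; lengths in mm; the calibration is good to about 2 mm. A picture is of the moment at which its call begins. There is no depth.
- bot.job_done(): hands the job in; it is judged then, once.
The state is a dict: "clock": time; "qpos": joint angles; "joint_velocities": joint speeds; "effort": joint torques, N m; "tool_pos": TCP position; "tool_rot": TCP orientation; "wrist_force": force on the tool from outside, world axes, zero at the start; "moment": the same for the moment, N m; "gripper_width": opening from 0.0 (shut) to 1.0 (fully open); "finger_force": force on a finger pad.
Only numpy, scipy, OpenCV 4.12 (cv2) and the standard library are available. Lean on these libraries where they do the work, as an engineer would, in place of code of your own. Each camera call takes 0.05 s, during which the arm holds its last target. There are 200 camera calls.

## Task

The jig plate on the levelling board rocks on one of its four corners. Press down on the corners with a fingertip to find the one that gives, then press that corner's shim, the steel tongue sticking out from under it, down flat onto the board. Leave the other three shims standing, do not pick up anything, and leave the other things where they are.

Things in the scene. Friction and masses are not known exactly. Their poses are not given: they have to be found in the camera images.
- base: plywood levelling board, 280 (its x) x 250 (its y) x 18 mm, fixed on the bench; origin under its centre on the bench, x away from the robot, y to the left, z up. It carries the jig plate and four shims; its pose varies from run to run, turned by up to 0.4 rad.
- plate: aluminium jig plate, 160 (x) x 190 (y) x 12 mm, held captive on a sprung stud at its middle, a foot under each corner; origin at its centre, 46 mm above the bench (top at 52 mm). A dividing head with a wooden gear (72 mm across, 35 mm above the plate's top) is fixed on its middle. One corner, not known beforehand and different from run to run, rocks; see the corner points.
- corner_fl (a point): front left corner of the jig plate (front: nearest the robot; left: +y): point on its top over the foot, 15 mm from the front edge, 20 mm from the side edge, 52 mm above the bench; moves with the plate. Press here. A sound corner stays put (under 1 mm at 10 N); the one that rocks sinks 5 mm under about 4 N, stops hard, and springs level when let go
- corner_fr (a point): front right corner of the jig plate (front: nearest the robot; left: +y): point on its top over the foot, 15 mm from the front edge, 20 mm from the side edge, 52 mm above the bench; moves with the plate. Press here. A sound corner stays put (under 1 mm at 10 N); the one that rocks sinks 5 mm under about 4 N, stops hard, and springs level when let go
- corner_bl (a point): back left corner of the jig plate (front: nearest the robot; left: +y): point on its top over the foot, 15 mm from the back edge, 20 mm from the side edge, 52 mm above the bench; moves with the plate. Press here. A sound corner stays put (under 1 mm at 10 N); the one that rocks sinks 5 mm under about 4 N, stops hard, and springs level when let go
- corner_br (a point): back right corner of the jig plate (front: nearest the robot; left: +y): point on its top over the foot, 15 mm from the back edge, 20 mm from the side edge, 52 mm above the bench; moves with the plate. Press here. A sound corner stays put (under 1 mm at 10 N); the one that rocks sinks 5 mm under about 4 N, stops hard, and springs level when let go
- tongue_fl (a point): where to press the front left corner's shim: point fixed to the board, over the middle of the steel tongue that sticks out from under that corner 49 mm beyond the plate's front edge; the tongue is 30 mm wide (board's y) and 4 mm thick, on guide pins; this point is 26 mm beyond the plate's edge, at the tongue's top while it stands (32 mm above the bench; 22 mm when flat)
- tongue_fr (a point): where to press the front right corner's shim: point fixed to the board, over the middle of the steel tongue that sticks out from under that corner 49 mm beyond the plate's front edge; the tongue is 30 mm wide (board's y) and 4 mm thick, on guide pins; this point is 26 mm beyond the plate's edge, at the tongue's top while it stands (32 mm above the bench; 22 mm when flat)
- tongue_bl (a point): where to press the back left corner's shim: point fixed to the board, over the middle of the steel tongue that sticks out from under that corner 49 mm beyond the plate's back edge; the tongue is 30 mm wide (board's y) and 4 mm thick, on guide pins; this point is 26 mm beyond the plate's edge, at the tongue's top while it stands (32 mm above the bench; 22 mm when flat)
- tongue_br (a point): where to press the back right corner's shim: point fixed to the board, over the middle of the steel tongue that sticks out from under that corner 49 mm beyond the plate's back edge; the tongue is 30 mm wide (board's y) and 4 mm thick, on guide pins; this point is 26 mm beyond the plate's edge, at the tongue's top while it stands (32 mm above the bench; 22 mm when flat)
- shim_a (a joint): how far one of the four shims is pressed down, in m: 0 standing up (10 mm of air under it), 0.010 flat on the board. It takes about 8 N (press with 10 to 20 N), goes straight down and stays there. This is the shim of the corner that rocks; the letter does not tell where it is. Flat, it takes up the play under that corner.
- shim_b (a joint): how far one of the four shims is pressed down, in m: 0 standing up (10 mm of air under it), 0.010 flat on the board. It takes about 8 N (press with 10 to 20 N), goes straight down and stays there. A shim of one of the three sound corners, in no known place.
- shim_c (a joint): how far one of the four shims is pressed down, in m: 0 standing up (10 mm of air under it), 0.010 flat on the board. It takes about 8 N (press with 10 to 20 N), goes straight down and stays there. A shim of one of the three sound corners, in no known place.
- shim_d (a joint): how far one of the four shims is pressed down, in m: 0 standing up (10 mm of air under it), 0.010 flat on the board. It takes about 8 N (press with 10 to 20 N), goes straight down and stays there. A shim of one of the three sound corners, in no known place.
- screw_jack: small brass screw jack, 22 mm across and 26 mm tall, standing on the board between the two front tongues; leave alone; origin under its centre
- pinion: small wooden pinion, 38 mm across and 16 mm tall, on the board between the two back tongues; leave alone; origin under its centre
- gear: wooden gear, 90 mm across, lying on the bench; leave alone; origin under its centre
- glue: white glue bottle, 54 mm across, 140 mm tall; leave alone; origin under its centre
- screwdriver: screwdriver lying on the bench; leave alone
- hammer: small hammer, 240 mm long, lying on the bench; leave alone
- vblock: steel V-block, 50 x 40 x 38 mm; leave alone; origin under its centre

How it is judged (in metres and radians):
On the way, in this order (a step that is already met when the one before it is completed fails the run):
1. the corner that rocks is pressed down until it gives (at least 3 mm) (z of any of corner_fl, corner_fr, corner_bl, corner_br in the frame of base below 0.049 m), for 0.1 s.
2. that corner's shim is pressed flat (value of joint shim_a above 0.008 m), for 0.2 s.
At the end, for the whole second after the job is handed in: the shim of the rocking corner lies flat on the board (within 2 mm), the other three shims still stand (moved less than 3 mm), the plate is level (within 0.02 rad), and every other thing is within 20 mm of where it was (value of joint shim_a above 0.008 m and value of joint each of shim_b, shim_c, shim_d below 0.003 m and angle between plate's own z axis and vertical below 0.02 rad and distance of each of screw_jack, pinion, gear, glue, screwdriver, hammer, vblock from where it was at the start of the episode below 0.02 m); the robot touches nothing.
It fails at once if a sound corner's shim is pushed down more than 4 mm (value of joint any of shim_b, shim_c, shim_d above 0.004 m).
It fails at once if something else is lifted, carried or knocked more than 30 mm away (distance of any of screw_jack, pinion, gear, glue, screwdriver, hammer, vblock from where it was at the start of the episode above 0.03 m).
It also fails if it takes over 51 s, if anything falls off the work surface, if the arm or the gripper's body presses on something with over 40 N, if the wrist force passes 120 N, or if a joint passes its speed limit or range.

## Working session

There is one attempt and no reset: what is moved stays moved. The work goes in short steps, Python scripts to look and compute and a shell command to move; the robot and the scene stay as the last step left them, time stands still between calls to the robot, and variables do not carry over. Pictures are saved under pics/ and viewed, at most 10 in all, crops included, and the job is handed in when it is done.

```bash
mkdir -p pics; ls; python3 - <<'E'
from rig import bot
import cv2,pickle
d={n:bot.camera(n) for n in("scene","side","wrist")}
pickle.dump(d,open('cams.pkl','wb'))
for n in d: cv2.imwrite(f'pics/{n}0.png',d[n]["pixels"])
print(bot.read_state())
E
```

```text
pics
{'clock': 0.15, 'qpos': array([-2.23396115e-01,  3.13306206e-01,  1.49820583e+00, -3.61705428e-05,
        1.33102291e+00, -2.23376612e-01]), 'joint_velocities': array([-0.00066333, -0.00112712, -0.00320783,  0.00041172,  0.0009469 ,
        0.00114872]), 'effort': array([ 1.56247002e-03, -4.02303922e+01, -2.52316958e+01,  6.93405792e-02,
        3.44249513e-02, -9.17278635e-05]), 'tool_pos': array([5.24825575e+02, 2.05698335e-02, 2.38321715e+02]), 'tool_rot': array([ 7.07110555e-01,  7.07102850e-01, -2.65933229e-04, -3.89316613e-04]), 'wrist_force': array([-1.35893632, -0.76027854, -0.23629023]), 'moment': array([0.04220989, 0.02454274, 0.01331372]), 'finger_force': 0.0, 'gripper_width': 0.9955645704568613}
```

View pics/scene0.png

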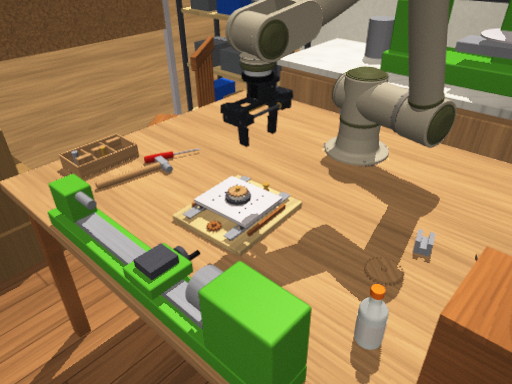

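View pics/wrist0.png

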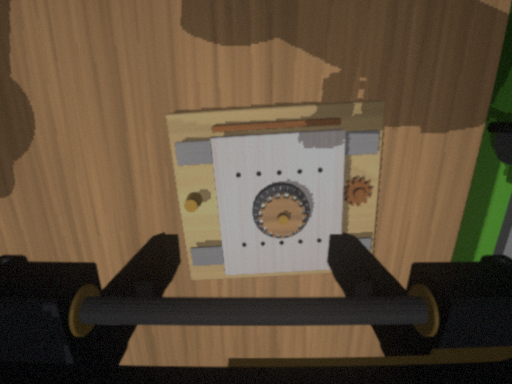

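The wrist view shows the board with corners at about (167,115), (385,101) and (190,279). The plate's corners are (212,138), (345,130) and (224,275), with the jack at (192,203) and the pinion at (358,191). Next I'll fit the board pose.

```bash
cat > fit.py <<'E'
import cv2,pickle,numpy as np
from scipy.optimize import least_squares
def proj(c,P): return cv2.projectPoints(np.float64(P).reshape(-1,3),c["rvec"],c["tvec"],c["K"],c["dist"])[0].reshape(-1,2)
def toW(p,P):
    P=np.float64(P); x,y,a=p; R=np.array([[np.cos(a),-np.sin(a)],[np.sin(a),np.cos(a)]])
    return np.c_[P[:,:2]@R.T+[x,y],P[:,2]]
PTS={k+v:None for k in("corner_","tongue_") for v in("fl","fr","bl","br")}
for v,sx,sy in(("fl",-1,1),("fr",-1,-1),("bl",1,1),("br",1,-1)):
    PTS["corner_"+v]=(sx*65,sy*75,52); PTS["tongue_"+v]=(sx*106,sy*75,32)
def draw(c,p,name,scale=2,box=None):
    im=cv2.resize(c["pixels"],None,fx=scale,fy=scale,interpolation=cv2.INTER_CUBIC)
    def poly(P,col): cv2.polylines(im,[np.int32(np.round((proj(c,toW(p,P))+.5)*scale))],True,col,1)
    poly([(s*140,t*125,18) for s,t in((-1,-1),(1,-1),(1,1),(-1,1))],(0,0,255))
    poly([(s*80,t*95,52) for s,t in((-1,-1),(1,-1),(1,1),(-1,1))],(255,0,0))
    for k,P in PTS.items():
        u=np.int32((proj(c,toW(p,[P]))[0]+.5)*scale); cv2.circle(im,u.tolist(),3,(0,255,0),-1); cv2.putText(im,k[0]+k[-2:],(u+4).tolist(),0,.4,(255,0,255),1)
    if box: x,y,w,h=box; im=im[y:y+h,x:x+w]
    cv2.imwrite(name,im)
E
python3 - <<'E'
from fit import *
d=pickle.load(open('cams.pkl','rb')); w=d["wrist"]
# image right=+x, image up=+y assumed
obs=[((-140,125,18),(167,115)),((140,125,18),(385,101)),((-140,-125,18),(190,279)),((-80,95,52),(212,138)),((80,95,52),(345,130)),((-80,-95,52),(224,275)),((0,0,87),(283,217))]
B=np.array([o[0] for o in obs],float);U=np.array([o[1] for o in obs],float)
r=least_squares(lambda p:(proj(w,toW(p,B))-U).ravel(),[500,0,0],x_scale=[100,100,1],loss='soft_l1')
print(r.x,r.fun.reshape(-1,2).round(1)); p=r.x; np.save('p.npy',p)
draw(w,p,'pics/w1.png',2.6,(400,230,640,560)); draw(d["scene"],p,'pics/s1.png',4,(640,660,620,360))
E
```

```text
[ 5.59684462e+02 -5.06184807e+01  5.62458670e-02] [[-2.5 -1.8]
 [ 1.5 -0.3]
 [-0.2  1.9]
 [-2.  -0.4]
 [ 1.5  0. ]
 [ 0.4  0.7]
 [-0.   3.5]]
```

View pics/w1.png

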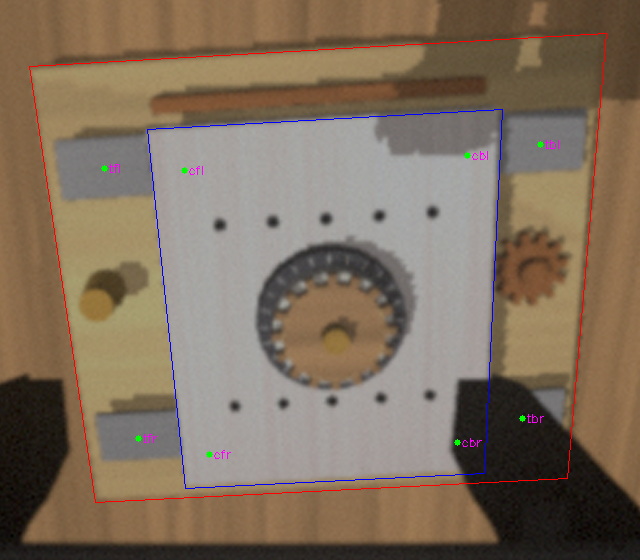

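View pics/s1.png

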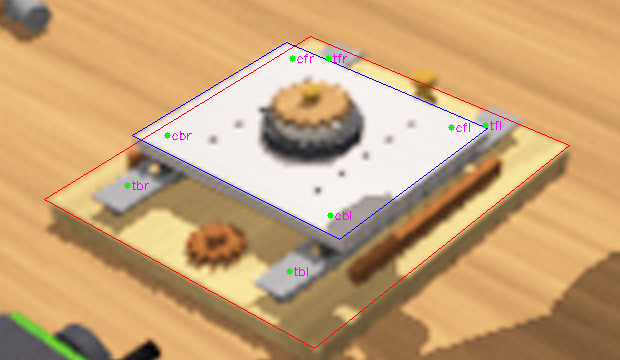

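The fit lands within about 2 mm in both views: in the wrist crop the tongue dots sit mid-tongue, e.g. fl at (104,168) and fr at (138,438). The scene crop agrees. I'll shut the gripper and turn it so its body runs along the board's y, which keeps it clear of the gear.

```bash
python3 -c "
from fit import *
p=np.load('p.npy')
for k,v in PTS.items(): print(k,toW(p,[v])[0].round(1))
c=pickle.load(open('cams.pkl','rb'))['wrist'];print((-cv2.Rodrigues(c['rvec'])[0].T@c['tvec'].ravel()).round())"
python3 -m inch '[{"slide":[0,0,0],"roll":-0.185,"claw":0},{"slide":[0,0,0],"roll":-0.185,"claw":0},{"slide":[0,0,0],"roll":-0.185,"claw":0},{"slide":[0,0,0],"roll":-0.185,"claw":0},{"slide":[0,0,0],"roll":-0.185,"claw":0},{"slide":[0,0,0],"roll":-0.185,"claw":0},{"slide":[0,0,0],"roll":-0.185,"claw":0},{"slide":[0,0,0],"roll":-0.185,"claw":0},{"slide":[0,0,0],"roll":-0.035,"claw":0},{"slide":[0,0,0],"roll":0,"claw":0}]'
```

```text
corner_fl [490.6  20.6  52. ]
corner_fr [ 499.  -129.2   52. ]
corner_bl [620.4  27.9  52. ]
corner_br [ 628.8 -121.8   52. ]
tongue_fl [449.6  18.3  32. ]
tongue_fr [ 458.1 -131.5   32. ]
tongue_bl [661.3  30.2  32. ]
tongue_br [ 669.7 -119.5   32. ]
[526.  81. 383.]
clock: 1.4
tool_pos: [524.9, -0.0, 238.6]
tool_rot: [1.0, 0.029, -0.0, -0.0]
wrist_force: [-0.6, 0.5, 0.2]
gripper_width: 0.009
finger_force: 0.0
```

```bash
python3 -m inch '[{"slide":[-17,10,-40]},{"slide":[-17,10.5,-40]},{"slide":[0,0,-50]},{"slide":[0,0,-40]},{"slide":[0,0,-8]},{"slide":[0,0,0]},{"slide":[0,0,-3]},{"slide":[0,0,-3]},{"slide":[0,0,-2]},{"slide":[0,0,0]}]'
```

```text
invalid input
```

```bash
python3 -m inch '[{"slide":[-17,10,-40],"roll":0,"claw":0},{"slide":[-17,10.5,-40],"roll":0,"claw":0},{"slide":[0,0,-50],"roll":0,"claw":0},{"slide":[0,0,-40],"roll":0,"claw":0},{"slide":[0,0,-8],"roll":0,"claw":0},{"slide":[0,0,0],"roll":0,"claw":0},{"slide":[0,0,-3],"roll":0,"claw":0},{"slide":[0,0,-3],"roll":0,"claw":0},{"slide":[0,0,-2],"roll":0,"claw":0},{"slide":[0,0,0],"roll":0,"claw":0}]'
```

```text
clock: 2.65
tool_pos: [491.0, 20.5, 52.8]
tool_rot: [1.0, 0.028, -0.0, 0.0]
wrist_force: [-0.3, 0.4, 0.3]
gripper_width: 0.006
finger_force: 0.0
```

```bash
python3 -m inch '[{"slide":[0,0,-1],"roll":0,"claw":0},{"slide":[0,0,-1],"roll":0,"claw":0},{"slide":[0,0,0],"roll":0,"claw":0}]'; python3 -m inch '[{"slide":[0,0,-1],"roll":0,"claw":0},{"slide":[0,0,0],"roll":0,"claw":0}]'
```

```text
clock: 3.02
tool_pos: [491.2, 20.5, 51.7]
tool_rot: [1.0, 0.028, 0.0, 0.0]
wrist_force: [-4.0, 0.8, 11.9]
gripper_width: 0.001
finger_force: 6.1
clock: 3.28
tool_pos: [491.2, 20.6, 51.4]
tool_rot: [1.0, 0.028, 0.0, 0.0]
wrist_force: [-7.7, 1.2, 23.1]
gripper_width: 0.006
finger_force: 11.1
```

Front left is sound: 12 N with no give. Next is front right.

```bash
python3 -m inch '[{"slide":[0,0,20],"roll":0,"claw":0},{"slide":[2,-50,0],"roll":0,"claw":0},{"slide":[3,-50,0],"roll":0,"claw":0},{"slide":[3,-49.5,0],"roll":0,"claw":0},{"slide":[0,0,-10],"roll":0,"claw":0},{"slide":[0,0,-4],"roll":0,"claw":0},{"slide":[0,0,-3],"roll":0,"claw":0},{"slide":[0,0,0],"roll":0,"claw":0},{"slide":[0,0,-1.5],"roll":0,"claw":0},{"slide":[0,0,0],"roll":0,"claw":0}]';python3 -m inch '[{"slide":[0,0,-1],"roll":0,"claw":0},{"slide":[0,0,0],"roll":0,"claw":0}]'
```

```text
clock: 4.53
tool_pos: [499.1, -128.8, 51.3]
tool_rot: [1.0, 0.028, 0.0, -0.0]
wrist_force: [0.3, 0.7, 0.2]
gripper_width: 0.008
finger_force: 0.4
clock: 4.78
tool_pos: [499.1, -129.0, 50.3]
tool_rot: [1.0, 0.028, 0.0, -0.0]
wrist_force: [-0.4, 0.3, 1.5]
gripper_width: 0.003
finger_force: 0.7
```

It seems to be giving here, so I'll continue down.

```bash
python3 -m inch '[{"slide":[0,0,-1],"roll":0,"claw":0},{"slide":[0,0,-1],"roll":0,"claw":0},{"slide":[0,0,0],"roll":0,"claw":0}]';python3 -m inch '[{"slide":[0,0,-1],"roll":0,"claw":0},{"slide":[0,0,-0.5],"roll":0,"claw":0},{"slide":[0,0,0],"roll":0,"claw":0},{"slide":[0,0,0],"roll":0,"claw":0}]'
```

```text
clock: 5.15
tool_pos: [499.1, -129.0, 48.3]
tool_rot: [1.0, 0.028, 0.0, 0.0]
wrist_force: [-0.1, 1.2, 3.0]
gripper_width: 0.004
finger_force: 1.5
clock: 5.65
tool_pos: [499.2, -129.1, 47.2]
tool_rot: [1.0, 0.028, 0.0, 0.0]
wrist_force: [-1.2, 2.3, 8.8]
gripper_width: 0.007
finger_force: 4.3
```

Front right gives about 5 mm under 3 N and then stops hard, so it's the rocking corner. Now its shim.

```bash
python3 -m inch '[{"slide":[0,0,18],"roll":0,"claw":0},{"slide":[-20,-1,0],"roll":0,"claw":0},{"slide":[-21,-1.5,0],"roll":0,"claw":0},{"slide":[0,0,-15],"roll":0,"claw":0},{"slide":[0,0,-12],"roll":0,"claw":0},{"slide":[0,0,-6],"roll":0,"claw":0},{"slide":[0,0,-3],"roll":0,"claw":0},{"slide":[0,0,-2],"roll":0,"claw":0},{"slide":[0,0,-2],"roll":0,"claw":0},{"slide":[0,0,-1],"roll":0,"claw":0},{"slide":[0,0,0],"roll":0,"claw":0}]'; python3 -m inch '[{"slide":[0,0,-1],"roll":0,"claw":0},{"slide":[0,0,0],"roll":0,"claw":0}]'
```

```text
clock: 7.02
tool_pos: [458.0, -131.3, 23.5]
tool_rot: [1.0, 0.028, -0.001, -0.0]
wrist_force: [-3.8, 0.2, 5.9]
gripper_width: 0.005
finger_force: 2.7
clock: 7.28
tool_pos: [458.0, -131.3, 22.5]
tool_rot: [1.0, 0.028, -0.001, -0.0]
wrist_force: [-3.9, 1.2, 5.5]
gripper_width: 0.004
finger_force: 3.0
```

```bash
python3 -m inch '[{"slide":[0,0,-1],"roll":0,"claw":0},{"slide":[0,0,-1],"roll":0,"claw":0},{"slide":[0,0,0],"roll":0,"claw":0},{"slide":[0,0,0],"roll":0,"claw":0},{"slide":[0,0,0],"roll":0,"claw":0}]'
```

```text
clock: 7.9
tool_pos: [458.1, -131.3, 22.0]
tool_rot: [1.0, 0.028, -0.0, -0.0]
wrist_force: [-10.3, 3.6, 28.4]
gripper_width: 0.005
finger_force: 14.2
```

The shim is hard down at 22.0 mm. I'll retreat and check it.

```bash
python3 -m inch '[{"slide":[0,0,10],"roll":0,"claw":0},{"slide":[0,0,40],"roll":0,"claw":0},{"slide":[-20,0,60],"roll":0,"claw":0},{"slide":[-20,0,60],"roll":0,"claw":0},{"slide":[-20,0,30],"roll":0,"claw":0},{"slide":[0,0,0],"roll":0,"claw":0},{"slide":[0,0,0],"roll":0,"claw":0}]'; python3 - <<'E'
from rig import bot
import cv2,numpy as np
a=bot.camera("side")["pixels"];b=bot.camera("scene")["pixels"][155:260,160:320]
cv2.imwrite('pics/end.png',np.vstack([a,cv2.resize(b,(512,216),interpolation=cv2.INTER_CUBIC)[:,:]]))
E
```

```text
clock: 8.78
tool_pos: [398.7, -131.4, 218.1]
tool_rot: [1.0, 0.028, -0.001, -0.001]
wrist_force: [-1.2, -0.5, -0.2]
gripper_width: 0.004
finger_force: 0.0
```

View pics/end.png

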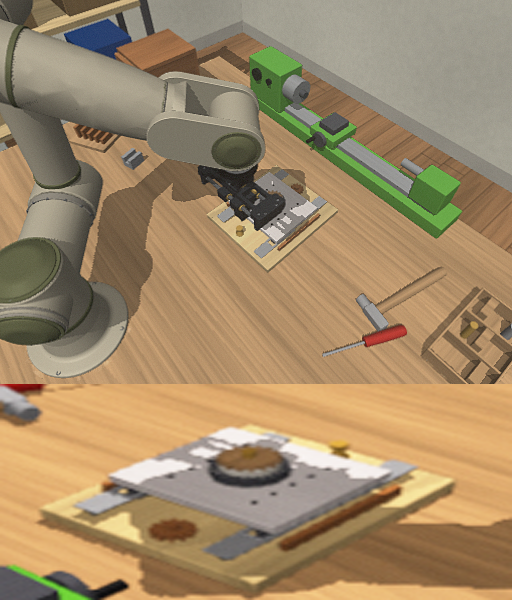

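The side view (top) shows the front right tongue at (226,214) lying flat on the board. The front left tongue at (265,250) still stands, and the jack at (240,231) and pinion are in place. The arm is clear, so I'm handing in.

```bash
python3 -c "
from rig import bot
print(bot.job_done())"
```

```text
the job is handed in; nothing more can be done
None
```

The front right corner was the one that rocked (about 5 mm under 3 N); I pressed its shim flat to 22 mm, left the other shims unpressed, and handed the job in at about 9 s, though no verdict came back. I did not press the two back corners, since front right gave first.

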